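# Set the running clearance of a buggy wheel

### The arm

A 7-joint arm with a two-finger parallel gripper is mounted at the origin on the work surface. World frame = base frame: x ahead of the robot, y to its left, z up, the work surface at z = 0. Lengths are in mm, angles in degrees, forces in N, time in s.
With the tool pointing down it reaches from about 425 to 875 mm from the base axis. Payload 8.4 kg.
Tool frame: the origin (TCP) lies midway between the tips of the shut fingers; the grasp point (between the pads) lies 19 mm behind it; z points along the fingers, y is the line along which they close (so a half turn about z gives the same grasp; the last joint's range is limited). The gripper opens to 87 mm and grips with 3 to 60 N. Pads are 19 mm wide; open, the fingers measure 117 mm over their backs; the gripper's body (75 mm by 190 mm) begins 51 mm behind the grasp point.
Start: joints at [-76.158, 19.091, 2.286, 83.961, -0.768, 76.965, -3.352], TCP at [217.257, 612.587, 222.546] pointing down, gripper open.
Joint ranges: [-147.57, 147.57], [-21.85, 119.76], [-74.77, 79.35], [14.55, 137.4], [-85.83, 265.84], [4.83, 119.75], [-152.11, 152.11]. Speed limits (degrees/s): [127.2, 127.2, 159.86, 159.86, 180, 180, 180].

### API

Orientations are given as a 3x3 rotation matrix whose columns are the frame's x, y, z axes.
In Python, from bench import robot gives the robot as it stands. Calls block until the motion is done:
- robot.movep(position, orientation): joint-space move of the TCP to a pose.
- robot.movel(position, rot=None, rate=150, force_limit=None): straight line of the TCP; rot=None keeps the orientation; rate is the mean speed in mm/s. With force_limit (N) it stops when the force on the tool has changed by that much, and returns True; else False.
- robot.set_joints(angles): joint-space move.
- robot.gripper_to(opening): finger opening in mm; the grip force is fixed at half the most; returns when the fingers have stopped.
- robot.dwell(seconds).
- robot.ik(position, orientation): joint angles nearest the present ones, or None.
- robot.get_image(name): name is "side" or "top"; returns a dict with "color" (384x512x3 uint8, red, green, blue), "depth" (384x512 float32, mm along the optical axis (not along the pixel's ray), 0 where there is no reading), "camera_matrix" (3x3 intrinsics, pixels), "rvec" (rotation vector, rad) and "tvec" (3), from world to camera coordinates, as OpenCV has them. Camera axes: x right, y down, z forward; pixel columns grow to the right and rows downward; lengths in mm; the calibration is good to about 2 mm. A picture is of the moment at which its call begins.
A pose or a line that the arm cannot do raises robot.Unreachable and nothing moves.
- robot.hand_in(): hands the job in, once; it reports no verdict.
Trained networks look in the newest picture that a camera, given by its name, has taken for a name from the list of things; names that differ only in an ending like _2 or _b are one class to them, and where a whole thing is asked for, a point or a joint stands for the part that bears it (a point fixed in the world has none). Each returns a list of dicts, best first, with "score" (0 to 1); they miss things now and then, are a little off and sometimes report something else, mostly with a low value. They report only what shows in the picture. A call takes as long as a camera call.
- robot.recognise(thing, camera): "rect" ([left, top, right, bottom] in pixels, round what is visible of it).
- robot.trace(thing, camera): "mask" (384x512 bool, what is visible of it) and "rect" ([left, top, right, bottom] in pixels, round what is visible of it).
- robot.spot_point(thing, camera): "xy" ([column, row] in pixels: a listed point, or the origin of a listed thing).
Readings, each from a call of its own:
- robot.current_time(): time.
- robot.current_joint_positions(): joint angles.
- robot.current_qvel(): joint speeds.
- robot.current_joint_efforts(): joint torques, N m.
- robot.current_ee_pos(): TCP position.
- robot.current_orientation(): TCP orientation.
- robot.current_wrist_force(): force on the tool from outside, world axes, zero at the start.
- robot.current_torque(): the same for the moment, N m.
- robot.current_grip_width(): finger opening in mm.
Only numpy, scipy, OpenCV 4.12 (cv2) and the standard library are available. Lean on these libraries where they do the work, as an engineer would, in place of code of your own. Each camera call takes 0.05 s, during which the arm holds its last target. There are 200 camera calls.

### The job

The buggy's wheel is on its stub axle, which stands upright in the bench vice, and its brass knurled nut is only started on the thread. Run the nut down clockwise until it bottoms out on the wheel hub, then back it off a quarter turn so the wheel has its running clearance. Finish still gripping the nut at that setting, because the thread-lock has yet to set: do not let go, and leave the other things on the bench where they lie.

Things in the scene. Friction and masses are not known exactly. Their poses are not given: they have to be found in the camera images.
- vice: blue drill-press vice fixed to the bench, 230 mm long, 86 mm wide, 58 mm high; its screw with T-bar handle reaches 155 mm from the origin on its own -x side. Its jaws hold a pine block (top 74 mm above the bench) from which the 8 mm steel stub axle stands upright. Origin on the bench exactly under the axle; z up
- wheel: wheel with black tyre and red hub, 65 mm in diameter, lying flat on the upright axle; free to spin; no need to touch it. Origin on the axle at the tyre's underside, 77.5 mm above the bench; tyre's upper face 101.5 mm, red hub boss (22 mm in diameter) to 108.5 mm, then a 20 mm steel washer to 110 mm, on which the nut bottoms out
- hub_nut: brass knurled nut on the axle above the wheel: below a collar 18 mm in diameter and 6 mm high, above it the knurled head 26 mm in diameter and 22 mm high. Origin on its axis at its underside, 110 mm above the bench when home; z up. A white paint line runs from the middle of its top to the rim and down on its own -x side; with the nut home it points to the vice's screw handle (vice -x)
- nut_head (a point): point on the nut's axis at mid-height of the knurled head, 17 mm above the nut's underside (127 mm above the bench when home): the place to grip, from above, in any direction
- hub_nut_turn (a joint): how far the nut is unscrewed, rad: 0 is bottomed out on the washer (a hard stop), growing anticlockwise seen from above; 1.571 is a quarter turn off. Right-hand thread, 1.25 mm a turn: clockwise from above tightens. Starts between 2 and 4.6. Turns with a steady drag of about 0.05 N m and stays where it is left; 7 is the end of its thread
- spanner: bystander: adjustable steel spanner, 180 mm long, lying flat beside the vice; origin near its middle on the bench
- pliers: bystander: pliers with red handles, 180 mm long, lying flat beside the vice; origin near the middle on the bench
- threadlock: bystander: small red bottle with white nozzle, 25 mm in diameter, 74 mm tall, standing beside the vice; origin at the centre of its foot
- spare_nut: bystander: a second brass knurled nut of the same kind, standing on the bench near the vice, collar down; origin at its underside
- spare_wheel: bystander: a second wheel, 65 mm in diameter and 31 mm high, lying flat on the bench; origin at the centre of its underside

How it is judged:
By the outcome, as a careful person would: the job done as asked, in the order asked, and still so for the second after the job is handed in, while the arm keeps its last pose, push and grip.
It also fails if it takes over 48 s, if anything falls off the work surface, if the arm or the gripper's body presses on something with over 40 N, if the wrist force passes 120 N, or if a joint passes its speed limit or range.

## Working session

There is one attempt and no reset: what is moved stays moved. The work goes in short steps, each a Python script; the robot and the scene stay as the last script left them, time stands still between calls to the robot, and variables do not carry over. Pictures are saved under pics/ and viewed, on a budget of 10 in all, crops included, one or two more only if the job needs it, and the job is handed in when it is done.

```bash
mkdir -p pics; ls; cat > h.py <<'E'
import numpy as np, cv2
from bench import robot
def cam(n):
    im=robot.get_image(n); R,_=cv2.Rodrigues(np.array(im["rvec"],float)); return im,R,np.array(im["tvec"],float).ravel(),np.array(im["camera_matrix"])
def ray_z(uv,c,z):
    im,R,t,K=c; d=R.T@np.linalg.inv(K)@np.array([uv[0],uv[1],1.]); o=-R.T@t; return o+d*(z-o[2])/d[2]
def proj(p,c):
    im,R,t,K=c; q=K@(R@np.array(p,float)+t); return q[:2]/q[2]
E
python3 - <<'E'
from h import *
print(robot.current_time())
for n in("top","side"):
    c=cam(n); cv2.imwrite(f"pics/{n}0.png",c[0]["color"][:,:,::-1])
    print(n,"cam at",(-c[1].T@c[2]).round(),c[3].round(1).tolist())
    for th,z in(("hub_nut",112),("nut_head",129),("vice",0),("spare_nut",0),("wheel",77.5),("spanner",0),("pliers",0),("threadlock",0),("spare_wheel",0)):
        for r in robot.spot_point(th,n)[:2]: print(th,round(r["score"],2),np.round(r["xy"]),ray_z(r["xy"],c,z).round(1))
E
```

```text
pics
0.0
top cam at [ 386.   82. 1133.] [[451.7, 0.0, 260.1], [0.0, 451.7, 192.4], [0.0, 0.0, 1.0]]
hub_nut 0.58 [319. 191.] [549.  -32.6 112. ]
nut_head 0.46 [317. 188.] [551.5 -25.8 129. ]
vice 0.58 [314. 200.] [542.9 -31.4   0. ]
spare_nut 0.43 [280. 147.] [679.7  55.3  -0. ]
wheel 0.72 [315. 192.] [550.8 -27.   77.5]
wheel 0.51 [269. 239.] [439.   81.2  77.5]
spanner 0.97 [368. 194.] [ 559.2 -167.9    0. ]
spanner 0.17 [279. 146.] [681.3  56.1   0. ]
pliers 0.86 [270. 241.] [439.7  77.6   0. ]
threadlock 0.68 [254. 181.] [589.6 119.9   0. ]
side cam at [ 168. -649.  673.] [[486.0, 0.0, 262.0], [0.0, 486.0, 196.8], [0.0, 0.0, 1.0]]
hub_nut 0.48 [295. 224.] [555.1 -27.2 112. ]
nut_head 0.6 [293. 218.] [549.8 -28.  129. ]
nut_head 0.23 [215. 257.] [377.7 -61.4 129. ]
vice 0.71 [292. 270.] [549.9 -31.9   0. ]
spare_nut 0.47 [322. 229.] [675.9  52.    0. ]
wheel 0.71 [294. 242.] [547.6 -35.8  77.5]
spanner 0.88 [335. 317.] [ 556.  -173.7    0. ]
spanner 0.35 [274. 222.] [593.1 124.5   0. ]
pliers 0.69 [213. 256.] [425.6  85.1   0. ]
pliers 0.41 [294. 227.] [623.9  89.8   0. ]
threadlock 0.83 [273. 223.] [589.2 123.6   0. ]
spare_wheel 0.75 [368. 264.] [696.3 -87.3   0. ]
```

```bash
python3 - <<'E'
import cv2,numpy as np
a=cv2.imread("pics/top0.png"); s=cv2.imread("pics/side0.png")
A=cv2.resize(a[100:280,220:400],(400,400),interpolation=cv2.INTER_CUBIC)
n=cv2.resize(a[165:215,290:340],(400,400),interpolation=cv2.INTER_CUBIC)
S=cv2.resize(s[180:330,180:405],(800,533)) 
cv2.imwrite("pics/m1.png",np.hstack([A,n])); cv2.imwrite("pics/m2.png",S)
E
```

```text
(no output)
```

View pics/m1.png

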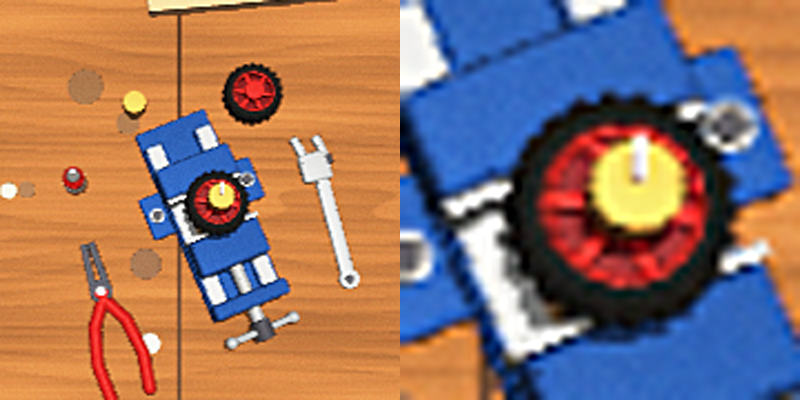

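View pics/m2.png

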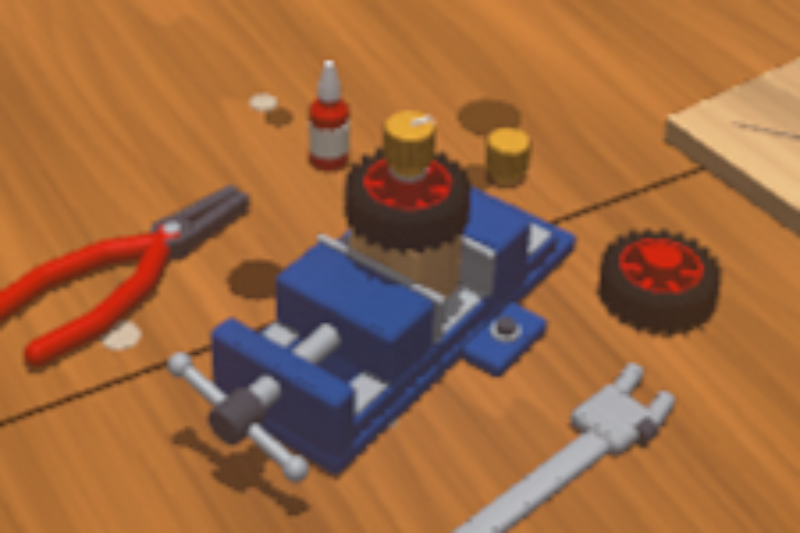

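```bash
cat >> h.py <<'E'
def down(yaw):  # tool y axis at yaw (deg) in world, z down
    a=np.radians(yaw); y=np.array([np.cos(a),np.sin(a),0]); z=np.array([0,0,-1.]); return np.column_stack([np.cross(y,z),y,z])
E
python3 - <<'E'
from h import *
for n in("top","side"):
    c=cam(n); col=c[0]["color"]; hsv=cv2.cvtColor(col,cv2.COLOR_RGB2HSV)
    sp=robot.spot_point("nut_head",n)[0]["xy"]; u,v=map(int,np.round(sp))
    w=np.zeros(hsv.shape[:2],bool); w[v-16:v+14,u-14:u+16]=1
    br=w&(hsv[...,0]>18)&(hsv[...,0]<32)&(hsv[...,1]>110)&(hsv[...,2]>(150 if n=="top" else 90))
    wh=w&(hsv[...,1]<90)&(hsv[...,2]>190)
    ys,xs=np.nonzero(br); print(n,"brass",xs.min(),xs.max(),ys.min(),ys.max(),br.sum())
    hull=cv2.convexHull(np.column_stack([xs,ys]).astype(np.float32)); (cx,cy),r=cv2.minEnclosingCircle(hull)
    print("circle",cx,cy,r,"world@138.5",ray_z((cx,cy),c,138.5).round(1))
    W=np.array([ray_z((a,b),c,138.5)[:2] for b,a in np.argwhere(wh)]); print("white",W.round(0).tolist())
for yaw in range(-180,180,30):
    q=robot.ik([550,-28,200],down(yaw)); print(yaw,None if q is None else np.round(q,0).tolist())
E
```

```text
top brass 314 325 183 192 87
circle 319.2272644042969 187.5 5.794433116912842 world@138.5 [552.2 -29.9 138.5]
white [[574.0, -43.0], [574.0, -45.0], [574.0, -47.0], [574.0, -50.0], [572.0, -43.0], [572.0, -45.0], [572.0, -52.0], [572.0, -61.0], [567.0, -63.0], [565.0, -30.0], [565.0, -32.0], [565.0, -52.0], [565.0, -58.0], [565.0, -61.0], [562.0, -29.0], [562.0, -32.0], [563.0, -54.0], [563.0, -56.0], [560.0, -29.0], [560.0, -32.0], [558.0, -29.0], [558.0, -32.0], [556.0, -29.0], [556.0, -32.0], [553.0, -32.0], [536.0, -63.0], [536.0, -65.0], [533.0, -58.0], [533.0, -60.0], [533.0, -63.0], [533.0, -65.0], [531.0, -56.0], [531.0, -58.0], [531.0, -60.0], [531.0, -62.0], [529.0, -54.0], [529.0, -56.0]]
side brass 289 301 212 218 60
circle 295.0 215.5 6.18475866317749 world@138.5 [549.8 -34.4 138.5]
white [[557.0, -29.0], [559.0, -30.0], [560.0, -31.0], [554.0, -31.0], [557.0, -33.0], [559.0, -34.0]]
-180 None
-150 [-61.0, 17.0, 71.0, 102.0, -16.0, 73.0, -136.0]
-120 [-61.0, 17.0, 71.0, 102.0, -16.0, 73.0, -106.0]
-90 [-47.0, 11.0, 51.0, 102.0, -9.0, 72.0, -83.0]
-60 [-45.0, 10.0, 49.0, 102.0, -8.0, 72.0, -54.0]
-30 [-44.0, 10.0, 48.0, 102.0, -8.0, 72.0, -24.0]
0 [-44.0, 10.0, 48.0, 102.0, -8.0, 72.0, 6.0]
30 [-44.0, 10.0, 48.0, 102.0, -8.0, 72.0, 36.0]
60 [-44.0, 10.0, 47.0, 102.0, -8.0, 72.0, 66.0]
90 [-43.0, 10.0, 46.0, 102.0, -8.0, 72.0, 96.0]
120 [-41.0, 10.0, 44.0, 102.0, -7.0, 72.0, 125.0]
150 [51.0, 18.0, -63.0, 97.0, 17.0, 75.0, 135.0]
```

```bash
python3 - <<'E'
from h import *
P=np.array([552,-30,0.])
robot.movep(P+[0,0,190],down(100)); robot.gripper_to(50)
print(robot.current_time(),np.round(robot.current_joint_positions(),1))
print("hit",robot.movel(P+[0,0,111],rate=60,force_limit=5), robot.current_ee_pos(), robot.current_wrist_force())
c=cam("side"); im=c[0]["color"][120:300,200:400,::-1]
t=cam("top")[0]["color"][130:260,250:395,::-1]
cv2.imwrite("pics/g1.png",np.hstack([cv2.resize(im,(400,400)),cv2.resize(t,(400,400))]))
E
```

```text
4.6667 [-41.9  10.7  45.9 102.   -8.1  70.6 106.2]
hit False [552.26113972 -29.99966357 111.36222195] [-0.86343647  0.39509716 -0.77181428]
```

View pics/g1.png

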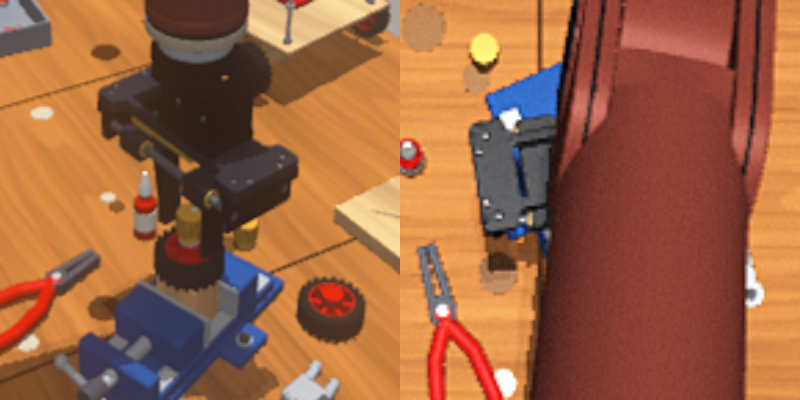

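The side view shows the open fingers straddling the nut (about pixel 190,230 in the crop). The top view is blocked by the arm. Next: close, then turn in steps while watching the torque.

```bash
python3 - <<'E'
from h import *
def st(l): print(l,round(robot.current_time(),2),"w",round(robot.current_grip_width(),2),"p",np.round(robot.current_ee_pos(),2),"F",np.round(robot.current_wrist_force(),1),"T",np.round(robot.current_torque(),3))
st("open"); robot.gripper_to(10); st("shut")
p=np.array([552.,-30,111])
for yaw in (90,80,70,60):
    robot.movel(p-[0,0,1.25*(100-yaw)/360],down(yaw),rate=60); R=np.array(robot.current_orientation())
    st(f"{yaw} {np.degrees(np.arctan2(R[1,1],R[0,1])):.2f}")
E
```

```text
open 6.23 w 49.87 p [552.22 -29.95 111.33] F [-0.5 -0.5 -0.5] T [0.014 0.034 0.001]
shut 6.8 w 25.09 p [552.35 -32.07 111.15] F [ 1.8 -6.1 -0.8] T [-1.287 -0.404  0.059]
90 89.86 7.12 w 25.09 p [552.4  -32.31 111.13] F [ 2.6 -6.3 -0.4] T [-1.452 -0.468  0.007]
80 79.85 7.45 w 25.31 p [552.36 -32.54 111.09] F [ 2.1 -8.1 -2.7] T [-1.634 -0.506  0.02 ]
70 69.84 7.78 w 24.91 p [552.34 -32.81 111.09] F [ 1.5 -8.4 -2.1] T [-1.748 -0.418 -0.076]
60 59.83 8.1 w 25.2 p [552.22 -33.02 111.04] F [ 1.6 -9.9 -1. ] T [-1.991 -0.365 -0.016]
```

```bash
cat >> h.py <<'E'
def st(l):
    R=np.array(robot.current_orientation()); a=np.degrees(np.arctan2(R[1,1],R[0,1]))
    print(l,f"yaw {a:.2f}",round(robot.current_time(),2),"w",round(robot.current_grip_width(),2),"p",np.round(robot.current_ee_pos(),2),"F",np.round(robot.current_wrist_force(),1),"T",np.round(robot.current_torque(),3))
    return a
E
python3 - <<'E'
from h import *
p=np.array([552.,-33.3,110.86])
robot.movel(p,rate=20); robot.dwell(.3); st("recentred")
for yaw in (50,40,30,20):
    robot.movel(p-[0,0,1.25*(60-yaw)/360],down(yaw),rate=60); st(yaw)
c=cam("side"); im=c[0]["color"][195:255,260:330,::-1]; f=c[0]["color"][120:300,200:400,::-1]
cv2.imwrite("pics/g2.png",np.hstack([cv2.resize(im,(400,343),interpolation=cv2.INTER_CUBIC),cv2.resize(f,(381,343))]))
E
```

```text
recentred yaw 60.01 8.72 w 25.31 p [552.19 -33.22 110.95] F [ 2.5 -0.6  0.5] T [ 0.011 -0.481 -0.086]
50 yaw 50.20 9.04 w 25.18 p [552.1  -33.43 110.93] F [ 2.  -1.8  1.5] T [-0.163 -0.306 -0.027]
40 yaw 40.30 9.37 w 25.07 p [551.9  -33.61 110.83] F [-0.1 -1.8  3.2] T [-0.478 -0.056 -0.026]
30 yaw 30.29 9.69 w 24.96 p [551.75 -33.74 110.79] F [-1.1 -2.1  4.1] T [-0.693  0.311 -0.032]
20 yaw 20.20 10.02 w 24.86 p [551.52 -33.88 110.71] F [-2.8 -3.3  6. ] T [-0.733  0.616 -0.069]
```

View pics/g2.png

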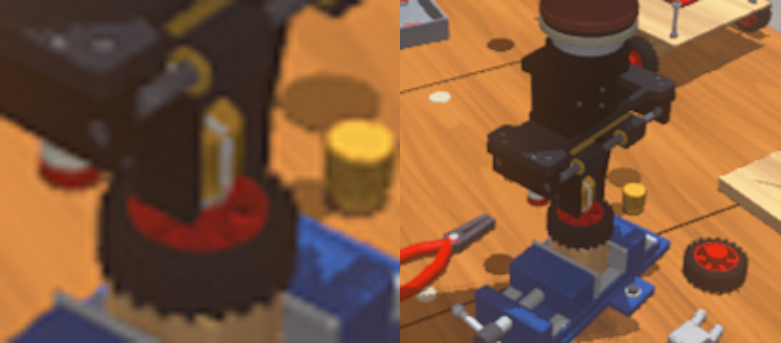

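The white line is now on the camera-facing side of the nut (crop ~225,170), right beside the finger, so the nut turns with the gripper. Continuing in finer steps towards the expected stop at yaw about -50.

```bash
python3 - <<'E'
from h import *
p=np.array([551.3,-34.2,110.86])
z=lambda y:p-[0,0,1.25*(60-y)/360-0.3]
robot.movel(z(20),rate=20); robot.dwell(.2); st("recentred")
last=[]
for yaw in list(range(10,-31,-10))+list(range(-33,-76,-3)):
    robot.movel(z(yaw),down(yaw),rate=60); robot.dwell(.1); a=st(yaw)
    T=robot.current_torque()[2]; last.append(T)
    if yaw<-25 and (abs(T-np.median(last[:5]))>0.2 or abs(a-yaw)>1.2): print("STOP"); break
E
```

```text
recentred yaw 20.06 10.52 w 25.29 p [551.41 -33.93 110.92] F [ 3.5 -0.3 -2.3] T [-0.16  -0.733  0.013]
10 yaw 10.20 10.94 w 25.41 p [551.17 -34.05 110.88] F [ 1.6 -1.3 -2.4] T [-0.115 -0.466 -0.028]
0 yaw 0.23 11.37 w 25.06 p [550.96 -34.11 110.82] F [-0.8  0.1 -0.8] T [-0.01   0.121 -0.006]
-10 yaw -9.76 11.79 w 24.78 p [550.76 -34.08 110.74] F [-4.   0.7  0.9] T [ 0.086  0.939 -0.018]
-20 yaw -19.85 12.22 w 25.07 p [550.52 -34.05 110.68] F [-6.1  1.   3.1] T [ 0.166  1.27  -0.016]
-30 yaw -29.85 12.64 w 24.87 p [550.27 -33.9  110.6 ] F [-7.   2.1  4.9] T [ 0.321  1.621 -0.095]
-33 yaw -32.85 12.99 w 25.22 p [550.23 -33.88 110.6 ] F [-6.7  1.9  4.3] T [ 0.299  1.662 -0.023]
-36 yaw -35.85 13.34 w 25.15 p [550.14 -33.88 110.57] F [-8.2  3.1  5.1] T [ 0.355  1.675 -0.036]
-39 yaw -38.85 13.69 w 25.09 p [550.11 -33.82 110.57] F [-8.1  2.   5.2] T [ 0.43   1.848 -0.045]
-42 yaw -41.84 14.04 w 25.07 p [550.07 -33.75 110.55] F [-9.   2.3  4.6] T [0.5   1.908 0.01 ]
-45 yaw -44.84 14.39 w 24.92 p [549.98 -33.72 110.51] F [-9.3  3.1  5.4] T [0.486 1.974 0.027]
-48 yaw -47.84 14.74 w 25.42 p [549.91 -33.67 110.49] F [-9.9  3.3  6.3] T [ 0.58   2.056 -0.013]
-51 yaw -50.84 15.09 w 24.99 p [549.88 -33.6  110.49] F [-9.5  3.4  7.4] T [ 0.612  2.163 -0.047]
-54 yaw -53.84 15.44 w 24.97 p [549.84 -33.55 110.47] F [-10.1   3.9   6.7] T [ 0.666  2.184 -0.026]
-57 yaw -56.79 15.79 w 25.09 p [549.6  -33.58 110.41] F [-11.1   2.8   7.1] T [0.654 2.509 0.419]
STOP
```

The torque jumped to +0.42 N·m at yaw about -56.8, which is the hard stop. I'll unwind in 1° steps to see where the torque releases, then back off.

```bash
python3 - <<'E'
from h import *
p=np.array([549.6,-33.6,110.75])
robot.movel(p,down(-57),rate=20); robot.dwell(.3); st("recentre")
for yaw in (-58.5,-57,-56,-55,-54,-53,-52):
    robot.movel(p,down(yaw),rate=60); robot.dwell(.15)
    a=st(yaw); print("  Tz mean",np.mean([robot.current_torque()[2] or robot.dwell(.02) for _ in range(5)]).round(3))
c=cam("side"); im=c[0]["color"][195:255,260:330,::-1]
cv2.imwrite("pics/g3.png",cv2.resize(im,(560,480),interpolation=cv2.INTER_CUBIC))
E
```

```text
recentre yaw -56.98 16.34 w 24.74 p [549.45 -33.55 110.64] F [-4.  -0.1 -0.5] T [-0.017  0.745  0.435]
-58.5 yaw -58.46 16.74 w 25.19 p [549.66 -33.38 110.69] F [-1.5  1.7 -3.1] T [0.27  0.485 0.535]
  Tz mean 0.535
-57 yaw -57.02 17.14 w 24.68 p [549.66 -33.41 110.71] F [-1.2  2.3 -3.5] T [0.48  0.366 0.275]
  Tz mean 0.275
-56 yaw -56.00 17.54 w 24.85 p [549.65 -33.45 110.72] F [-0.6  2.  -4.1] T [0.55  0.213 0.021]
  Tz mean 0.021
-55 yaw -55.00 17.94 w 25.05 p [549.65 -33.48 110.75] F [-0.3  2.  -4.3] T [0.66  0.111 0.076]
  Tz mean 0.076
-54 yaw -54.00 18.34 w 25.22 p [549.68 -33.53 110.77] F [ 0.4  3.3 -5. ] T [ 0.663 -0.017  0.036]
  Tz mean 0.036
-53 yaw -53.00 18.74 w 25.01 p [549.66 -33.53 110.75] F [ 2.   3.5 -6.2] T [ 0.735 -0.116 -0.009]
  Tz mean -0.009
-52 yaw -52.00 19.14 w 24.75 p [549.69 -33.59 110.77] F [ 1.4  2.9 -5.1] T [ 0.751 -0.23   0.006]
  Tz mean 0.006
```

View pics/g3.png

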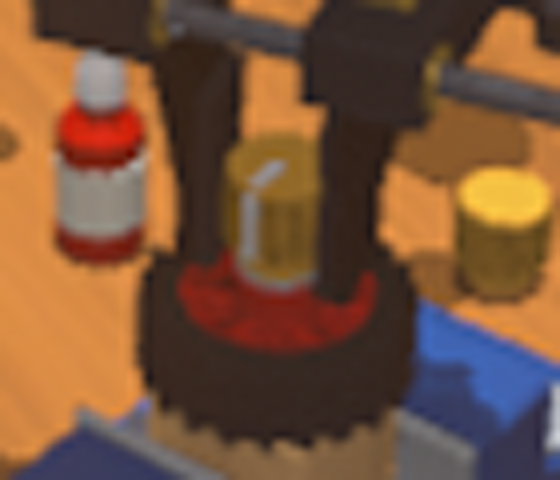

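The nut's line now points towards the vice handle (top centre about 275,165 to rim 245,190), so it is home. The torque released at yaw about -55.8, so the target is yaw 34.3.

```bash
python3 - <<'E'
from h import *
p=np.array([549.7,-33.6,110.5])
for yaw in (-42,-27,-12,3,18,28,34.3):
    f=(yaw+56)/90; robot.movel(p+f*np.array([.6,-.3,.31]),down(yaw),rate=60); robot.dwell(.1); st(yaw)
robot.dwell(.3); st("end")
c=cam("side"); im=c[0]["color"][195:255,260:330,::-1]
cv2.imwrite("pics/g4.png",cv2.resize(im,(560,480),interpolation=cv2.INTER_CUBIC))
# where the line should be for q=90deg
for q in (75,90,105):
    a=np.radians(-154+q); print(q,[((proj([550+r*np.cos(a),-33+r*np.sin(a),z],c)-[260,195])*8).round() .tolist() for r,z in((0,138.3),(13,138.3),(13,116.3))])
E
```

```text
-42 yaw -42.12 19.62 w 25.04 p [549.84 -33.75 110.69] F [ 0.7  2.4 -2.1] T [0.677 0.03  0.022]
-27 yaw -27.21 20.12 w 25.28 p [550.17 -33.92 110.75] F [ 1.8  3.4 -1.5] T [ 0.404 -0.375  0.026]
-12 yaw -12.24 20.63 w 25.23 p [550.5  -34.04 110.82] F [ 5.1  1.2 -2.9] T [ 0.182 -1.063  0.058]
3 yaw 2.79 21.14 w 25.19 p [550.86 -34.07 110.92] F [ 6.3  1.6 -3.1] T [ 0.201 -1.37   0.04 ]
18 yaw 17.80 21.65 w 25.48 p [551.23 -33.97 110.96] F [ 8.   0.9 -4.9] T [ 0.335 -1.668  0.008]
28 yaw 27.80 22.07 w 25.08 p [551.44 -33.9  111.01] F [ 7.4  3.  -4.3] T [ 0.437 -1.796  0.07 ]
34.3 yaw 34.11 22.43 w 25.15 p [551.61 -33.83 111.04] F [ 8.7  3.6 -5. ] T [ 0.512 -1.811  0.057]
end yaw 34.11 22.73 w 24.87 p [551.58 -33.77 111.02] F [ 7.9  2.5 -4.4] T [ 0.532 -1.889  0.032]
75 [[278.0, 161.0], [315.0, 188.0], [312.0, 263.0]]
90 [[278.0, 161.0], [325.0, 181.0], [322.0, 257.0]]
105 [[278.0, 161.0], [331.0, 173.0], [328.0, 249.0]]
```

View pics/g4.png

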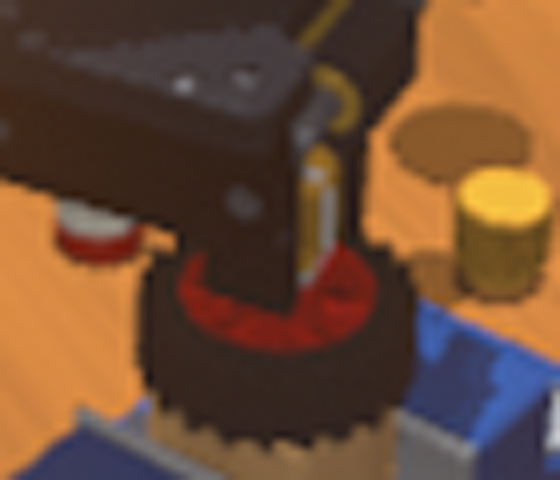

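The line shows on the near side at about column 327. A quarter turn predicts 322–325, and 105° would give 328–331. This agrees with the torque-based setting, so I'm handing in.

```bash
python3 - <<'E'
from h import *
st("pre"); robot.hand_in()
E
```

```text
pre yaw 34.11 22.78 w 25.06 p [551.59 -33.77 111.05] F [ 7.7  2.  -4.9] T [ 0.471 -1.889  0.073]
the job is handed in; nothing more can be done
```

I ran the nut down clockwise to the hard stop and backed it off about a quarter turn. I then handed the job in at 22.8 s with the gripper still holding the nut.

- **Bottomed out:** the torque jumped from about 0 to 0.42 N·m, then 0.53 N·m when pushed slightly further. The white line pointed to the vice handle. On unwinding, the torque released at a gripper yaw of about -55.8°.
- **Backed off:** the final yaw is 34.1°, which is 89.9° from the release point. The torque stayed near drag level all the way, so I saw no sign of slip. The side picture puts the paint line at about column 327. A quarter turn predicts 322–325 and 105° predicts 328–331. The line was only partly visible, so that check is coarse to about 10°.
- **Last readings:** grip width is 25 mm, a little under the nut's nominal 26 mm. The side force is about 8 N because the grip is slightly off-centre, well within the limits.
- **Bystanders:** I did not touch the other things on the bench, but I took no final picture of all of them.

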